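# Sort tablet-press dies with a plug gauge

## Robot

A 6-joint arm with a two-finger parallel gripper is mounted at the origin on the work surface. World frame = base frame: x ahead of the robot, y to its left, z up, the work surface at z = 0. Lengths are in m, angles in rad, forces in N, time in s.
With the tool pointing down it reaches from about 0.3 to 0.85 m from the base axis. Payload 4.2 kg.
Tool frame: the origin (TCP) lies at the centre of the arm's flange, where the gripper is bolted on; the fingertips stand 191 mm ahead of it and the grasp point (between the pads) lies 172 mm ahead of it; z points along the fingers, y is the line along which they close (so a half turn about z gives the same grasp; the last joint's range is limited). The gripper opens to 91 mm and grips with 3 to 60 N. Pads are 32 mm wide; open, the fingers measure 118 mm over their backs; the gripper's body (76 mm by 178 mm) begins 60 mm behind the grasp point.
Start: joints at [1.268, 0.32, 1.565, -0, 1.257, -0.02], TCP at [0.16, 0.552, 0.405] pointing down, gripper open.
Joint ranges: [-3.11, 3.11], [-0.84, 2.01], [0.21, 2.61], [-1.34, 4.49], [0.05, 2.63], [-2.56, 2.56]. Speed limits (rad/s): [2.57, 2.57, 3.14, 3.14, 3.14, 3.14].

## Interface

Orientations are given as a unit quaternion [w, x, y, z].
In Python, from rig import readout, eyes, ticket gives the robot as it stands.
- The arm moves only by the tool drive_tool, never from a script. Its argument "commands" is a list of rows, each an object with "claw": the gripper's target within -1 to 1 (shut at 1, half-way at 0, fully open at -1); "dp": the shift along the world's x, y, z normalised to -1 to 1, where 1 is 50 cm, a list of three; "dr": the turn, a rotation vector about the world's x, y, z normalised to -1 to 1, where 1 is pi rad, a list of three. A call has 1 to 8 rows; each row is the pose to reach, as a shift and turn from the pose commanded when the call began, turning the shorter way round; what a row does not reach only later rows make up. A row lasts 1/12 s, in which the tool goes at most 41.7 mm and 7.16 degrees, less where a joint would pass 70% of its speed; a pose out of reach is approached as far as the arm can. A call with a number of a shift or a turn outside -1 to 1 is refused whole. A call with a gripper value outside its range is refused whole. The fingers move at their own pace and stop on an object; the grip force is fixed at half the most. Time passes only in rows, so rows that repeat a pose let the fingers close. It gives the time, the measured TCP pose, the force, the opening and the grip force at its end, in the units of the state.
- readout.sense(): the state, without advancing time (a new reading comes with each control period).
- eyes.camera(name): name is "side" or "top" or "wrist"; returns a dict with "color" (384x512x3 uint8, red, green, blue), "depth" (384x512 float32, m along the optical axis (not along the pixel's ray), 0 where there is no reading), "mtx" (3x3 intrinsics, pixels), "pose" (4x4, takes a point from camera to world coordinates). Camera axes: x right, y down, z forward; pixel columns grow to the right and rows downward; lengths in m; the calibration is good to about 2 mm. The wrist camera is an equidistant fisheye: a pixel r from the principal point sees the ray r / f radians off the axis. A picture is of the moment at which its call begins.
- ticket.hand_in(): hands the job in; it is judged then, once.
The state is a dict: "t": time; "joints": joint angles; "qvel": joint speeds; "joint_torque": joint torques, N m; "tool_pos": TCP position; "tool_rot": TCP orientation; "contact_force": force on the tool from outside, world axes, zero at the start; "torque": the same for the moment, N m; "gripper_width": opening from 0.0 (shut) to 1.0 (fully open); "finger_force": force on a finger pad.
Only numpy, scipy, OpenCV 4.12 (cv2) and the standard library are available. Lean on these libraries where they do the work, as an engineer would, in place of code of your own. Each camera call takes 0.05 s, during which the arm holds its last target. There are 200 camera calls.

## Task

Check the three tablet-press dies in the die block with the plug gauge, one after the other from the robot's left to its right: lower the gauge straight into each bore and feel whether it goes in all the way to its collar; if it stops short, leave it at that light touch and do not force it. When all three are checked, stand the gauge fully home in its wooden stand again, then set any die that the gauge would not fully enter down flat on the floor of the steel reject tray (placed, not dropped). Leave the good dies in their nests and everything else on the desk as it is.

Things in the scene. Friction and masses are not known exactly. Their poses are not given: they have to be found in the camera images.
- die_a_c (a point): tablet-press die: plain steel disc, 38 across, 24 high, groove round its waist, upright bore 17 wide at its mouth (1 mm chamfer), loose in a nest (which one varies) with 1.5 mm of play each way. A good bore is 17 wide to the bottom; a bad one narrows to under 14, 12 mm below the top face. Point: centre of the die, half-way up (12 above its base), on the bore's axis; z along the bore.
- die_b_c (a point): another tablet-press die, the same outside as die_a_c; same point
- die_c_c (a point): another tablet-press die, the same outside as die_a_c; same point
- nest_1 (a point): left nest (greatest y) of the die block: a grey plastic plate 85 x 200 x 16 high, fixed to the desk, with three round pockets 41 across and 10 deep in a row along its length (its y axis), 60 apart. Point: centre of the pocket's floor, 6 above the desk, so a die in it has its base at height 6 and its top face at height 30 and sticks 14 out of the plate. Axes: y along the row towards the robot's left, x across the row, away from the robot
- nest_2 (a point): middle nest of the die block, as nest_1
- nest_3 (a point): right nest (least y) of the die block, as nest_1
- gauge_c (a point): plug gauge, steel, 100 g, 100 long, standing upright in its stand: from below, a round nose 16 across and 20 long (end chamfered 1 mm), a collar 26 across and 4 thick, a round knurled handle 14 across and 76 long. Nose and collar are polished. Point: centre, half-way up, 50 above the nose's end, on the axis, z along the axis towards the handle's end. With the collar on a die's top face or on the stand, this point is 30 above that face
- gauge_tip (a point): centre of the end of the gauge's nose, 50 below gauge_c
- stand_hole (a point): wooden gauge stand, a block 66 x 66 x 30 high fixed to the desk with an upright hole 20 across and 24 deep. Point: centre of the hole's mouth, 30 above the desk. The gauge hangs in it by its collar, its nose in the hole. The stand is on one side of the die block, the reject tray on the other; which side varies
- reject_floor (a point): steel reject tray, open, 150 x 130 and 30 high outside, walls and floor 4 thick, fixed to the desk, empty at the start. Point: centre of its inner floor, 4 above the desk; x along the 150 side, y along the 130 side
- carton_flat_c (a point): bystander to leave alone: flat white medicine carton with a red band, 120 x 55 x 22, lying behind the die block. Point: its centre
- carton_small_c (a point): bystander to leave alone: small flat white medicine carton with a blue band, 85 x 45 x 20, lying on the robot's side of the desk. Point: its centre
- pill_jar_c (a point): bystander to leave alone: amber glass jar with a white cap, 58 across, 75 high. Point: its centre
- pill_bottle_c (a point): bystander to leave alone: white plastic pill bottle, 46 across, 85 high. Point: its centre
- mortar_c (a point): bystander to leave alone: white ceramic mortar (bowl), 100 across, 60 high. Point: its centre
- die_brush_grip (a point): bystander to leave alone: cleaning brush, 150 long, lying on the left of the desk; the point is on its handle
Things that resemble listed ones, but are neither listed nor needed, are in the scene too. Leave any red look-alike of the part that bears stand_hole alone.

How it is judged:
On the way, in this order (a step that is already met when the one before it is completed fails the run):
1. the left die is tried: the gauge, upright, is in its bore and either seated to within 2 mm of its collar or, in a narrow bore, pressed lightly (over 1 N) against where the bore stops it (horizontal distance between gauge_tip and nest_1 below 0.008 m and angle between gauge_tip's own z axis and vertical below 0.12 rad and ((horizontal distance between gauge_tip and die_a_c below 0.003 m and z of gauge_tip in the frame of die_a_c below -0.006 m) or (horizontal distance between gauge_tip and die_b_c below 0.003 m and z of gauge_tip in the frame of die_b_c below 0.0025 m and contact force between gauge and die_b above 1 N) or (horizontal distance between gauge_tip and die_c_c below 0.003 m and z of gauge_tip in the frame of die_c_c below -0.006 m))), for 0.05 s.
2. the middle die is tried: the gauge, upright, is in its bore and either seated to within 2 mm of its collar or, in a narrow bore, pressed lightly (over 1 N) against where the bore stops it (horizontal distance between gauge_tip and nest_2 below 0.008 m and angle between gauge_tip's own z axis and vertical below 0.12 rad and ((horizontal distance between gauge_tip and die_a_c below 0.003 m and z of gauge_tip in the frame of die_a_c below -0.006 m) or (horizontal distance between gauge_tip and die_b_c below 0.003 m and z of gauge_tip in the frame of die_b_c below 0.0025 m and contact force between gauge and die_b above 1 N) or (horizontal distance between gauge_tip and die_c_c below 0.003 m and z of gauge_tip in the frame of die_c_c below -0.006 m))), for 0.05 s.
3. the right die is tried: the gauge, upright, is in its bore and either seated to within 2 mm of its collar or, in a narrow bore, pressed lightly (over 1 N) against where the bore stops it (horizontal distance between gauge_tip and nest_3 below 0.008 m and angle between gauge_tip's own z axis and vertical below 0.12 rad and ((horizontal distance between gauge_tip and die_a_c below 0.003 m and z of gauge_tip in the frame of die_a_c below -0.006 m) or (horizontal distance between gauge_tip and die_b_c below 0.003 m and z of gauge_tip in the frame of die_b_c below 0.0025 m and contact force between gauge and die_b above 1 N) or (horizontal distance between gauge_tip and die_c_c below 0.003 m and z of gauge_tip in the frame of die_c_c below -0.006 m))), for 0.05 s.
4. the gauge is back in its stand, upright, its collar within 2 mm of the stand's top (horizontal distance between gauge_tip and stand_hole below 0.004 m and z of gauge_tip in the frame of stand_hole below -0.018 m and angle between gauge_tip's own z axis and vertical below 0.08 rad), for 0.1 s.
5. the narrow die, still held by the fingers, is lowered inside the reject tray to less than 10 mm above its floor (not dropped in) (x of die_b_c in the frame of reject_floor between -0.055 and 0.055 m and y of die_b_c in the frame of reject_floor between -0.045 and 0.045 m and z of die_b_c in the frame of reject_floor below 0.022 m and contact force between the fingers and die_b above 0.5 N).
At the end, for the whole second after the job is handed in: The narrow die lies flat (within 0.12 rad) inside the reject tray, on its floor; the other two dies are upright in their nests within 6 mm of their start; the gauge is in its stand, collar within 2 mm of its top, upright within 0.08 rad; all at rest (under 20 mm/s) (all of step 4 and x of die_b_c in the frame of reject_floor between -0.055 and 0.055 m and y of die_b_c in the frame of reject_floor between -0.045 and 0.045 m and distance of each of die_a_c, die_c_c from where it was at the start of the episode below 0.006 m and angle between each of die_a_c, die_c_c's own z axis and vertical below 0.1 rad and linear speed of each of gauge, die_a, die_b, die_c below 0.02 m/s and z of die_b_c in the frame of reject_floor below 0.015 m and angle between the z axis of die_b_c and the z axis of reject_floor, either way round below 0.12 rad); the robot touches nothing.
It fails at once if the gauge is forced: it presses on a die with more than 35 N (contact force between gauge and die_a above 35 N or contact force between gauge and die_b above 35 N or contact force between gauge and die_c above 35 N).
It fails at once if a bystander on the desk is pushed more than 20 mm (distance of any of carton_flat_c, carton_small_c, pill_jar_c, pill_bottle_c, mortar_c, die_brush_grip from where it was at the start of the episode above 0.02 m).
It also fails if it takes over 72 s, if anything falls off the work surface, if the arm or the gripper's body presses on something with over 40 N, if the wrist force passes 120 N, or if a joint passes its speed limit or range.

## Working session

There is one attempt and no reset: what is moved stays moved. The work goes in short steps, Python scripts to look and compute and a tool call to move; the robot and the scene stay as the last step left them, time stands still between calls to the robot, and variables do not carry over. Pictures are saved under pics/ and viewed, at most 10 in all, crops included, and the job is handed in when it is done.

Besides the shell and the picture viewer there is one more tool, called after ">>>" as a command line: name --argument value ..., lists and objects as JSON in quotes. drive_tool: Moves the arm, as the interface text tells. Scaled input: -1 to 1 covers 50 cm each way for a shift and pi rad each way for a turn. Its arguments: {"type":"object","properties":{"commands":{"type":"array","items":{"type":"object","properties":{"claw":{"type":"number"},"dp":{"type":"array","items":{"type":"number","minimum":-1,"maximum":1}},"dr":{"type":"array","items":{"type":"number","minimum":-1,"maximum":1}}}}}},"required":["commands"]}

```bash
mkdir -p pics; ls
cat > h.py <<'E'
import numpy as np, cv2
from rig import readout, eyes, ticket
def cap(n):
    c=eyes.camera(n); np.savez(f'{n}.npz',**{k:np.asarray(c[k]) for k in('color','depth','mtx','pose')}); return c
def load(n): return dict(np.load(f'{n}.npz'))
def save(img,f): cv2.imwrite('pics/'+f,cv2.cvtColor(img,cv2.COLOR_RGB2BGR))
def ray(c,u,v,fish=False):
    K=c['mtx'];x=(u-K[0,2])/K[0,0];y=(v-K[1,2])/K[1,1]
    if fish:
        r=np.hypot(x,y);s=np.sin(r)/r if r>1e-9 else 1.;d=np.array([x*s,y*s,np.cos(r)])
    else: d=np.array([x,y,1.])
    P=c['pose'];return P[:3,3],P[:3,:3]@d
def onz(c,u,v,z,fish=False):
    o,d=ray(c,u,v,fish);return o+d*(z-o[2])/d[2]
E
python3 - <<'E'
from h import *
for n in('side','top','wrist'):
    c=cap(n); print(n,c['mtx'].tolist(),np.round(c['pose'],3).tolist())
a=load('top')['color'];b=load('side')['color']
save(cv2.resize(a,(800,600),interpolation=cv2.INTER_CUBIC),'top0.png');save(cv2.resize(b,(800,600),interpolation=cv2.INTER_CUBIC),'side0.png')
print(readout.sense())
E
```

```text
pics
side [[451.0619517286028, 0.0, 255.74082751119076], [0.0, 451.0619517286028, 188.8902086120608], [0.0, 0.0, 1.0]] [[-0.944, 0.196, -0.264, 0.873], [0.329, 0.553, -0.766, 1.017], [-0.004, -0.81, -0.586, 0.783], [0.0, 0.0, 0.0, 1.0]]
top [[426.2378212901919, 0.0, 256.3429671299899], [0.0, 426.2378212901919, 191.37239035358903], [0.0, 0.0, 1.0]] [[0.026, -0.989, 0.148, 0.365], [-1.0, -0.027, -0.006, 0.099], [0.009, -0.148, -0.989, 1.267], [0.0, 0.0, 0.0, 1.0]]
wrist [[297.3186396354542, 0.0, 258.2458608574732], [0.0, 297.3186396354542, 187.92840999341726], [0.0, 0.0, 1.0]] [[0.279, 0.93, 0.238, 0.095], [0.96, -0.27, -0.07, 0.572], [-0.001, 0.248, -0.969, 0.385], [0.0, 0.0, 0.0, 1.0]]
{'t': 0.15, 'joints': array([ 1.26800783e+00,  3.20130545e-01,  1.56535462e+00, -2.02302048e-05,
        1.25741162e+00, -2.00051996e-02]), 'qvel': array([ 0.00059139, -0.00024497, -0.00323047,  0.00083301, -0.00158611,
        0.00096639]), 'joint_torque': array([-9.49550777e-04, -4.12772405e+01, -2.32152450e+01,  7.26291072e-02,
        4.33998881e-02, -8.46486068e-05]), 'tool_pos': array([0.16041164, 0.55204863, 0.40413875]), 'tool_rot': array([-9.52898062e-05,  1.40917887e-01,  9.90021072e-01, -6.45138238e-04]), 'contact_force': array([ 0.26766077,  0.31568952, -0.1711116 ]), 'torque': array([0.02860218, 0.03436941, 0.06054308]), 'finger_force': 0.0, 'gripper_width': 0.9974505559427543}
```

View pics/top0.png

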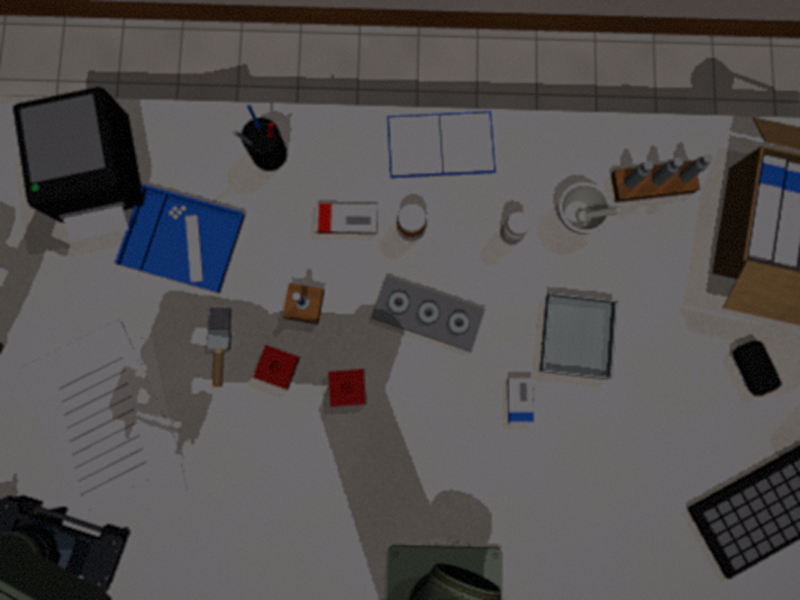

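View pics/side0.png

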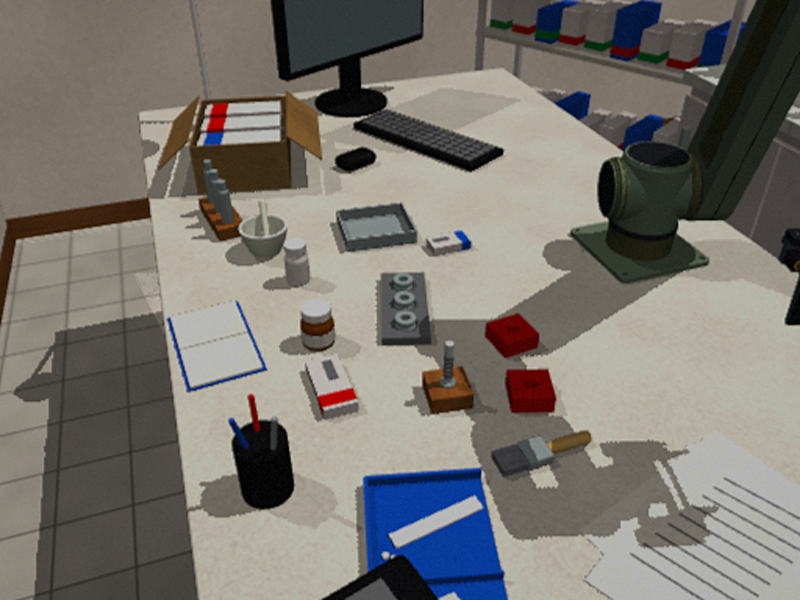

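The top picture (800x600) shows the gauge in the brown stand at (302,300). Red look-alike stands are at (277,367) and (347,387). The dies are at (399,301), (428,313) and (459,321), the steel tray is at (577,335), and the blue tray at (180,240) is not the reject tray. In the side picture the gauge is at (448,365) in the wooden stand.

What could be mistaken for the gauge stand: brown block (302,300), red blocks (277,367) and (347,387), and the brown rack (655,180). I choose the brown block with the knurled pin. For the tray I choose the steel one.

Run:
```python
from h import *
def cloud(c):
    h,w=c['depth'].shape;u,v=np.meshgrid(np.arange(w),np.arange(h));K=c['mtx'];d=c['depth']
    p=np.stack([(u-K[0,2])/K[0,0]*d,(v-K[1,2])/K[1,1]*d,d],-1)
    return p@c['pose'][:3,:3].T+c['pose'][:3,3]
T=load('top');S=load('side')
k=.64
for n,(u,v),z in [('gaugetop',(298,297),.11),('stand',(303,303),.03),('d1',(399,301),.03),('d2',(428,313),.03),('d3',(459,321),.03),('tray',(577,335),.004),('cartonS',(520,400),.02),('jar',(412,215),.075),('bottle',(515,222),.085),('brush',(218,360),.01)]:
    print(n,np.round(onz(T,u*k,v*k,z),3))
for nm,c in(('top',T),('side',S)):
    p=cloud(c);g=c['color'].astype(int)
    hsv=cv2.cvtColor(c['color'],cv2.COLOR_RGB2HSV)
    for i,(u,v) in enumerate([(399,301),(428,313),(459,321)]):
        q=onz(T,u*k,v*k,.03)
        m=(np.hypot(p[...,0]-q[0],p[...,1]-q[1])<.024)&(p[...,2]>.024)&(p[...,2]<.036)&(c['depth']>0)
        e=cv2.minEnclosingCircle(p[m][:,:2].astype(np.float32)*1000)
        print(nm,'die',i+1,m.sum(),np.round(p[m].mean(0),4),np.round(np.median(p[m][:,2]),4),np.round(e[0],1),round(e[1],1))
    q=onz(T,303*k,303*k,.03)
    near=(np.hypot(p[...,0]-q[0],p[...,1]-q[1])<.06)&(c['depth']>0)
    for lo,hi in((.022,.031),(.045,.12),(.10,.12)):
        m=near&(p[...,2]>lo)&(p[...,2]<hi)
        print(nm,'gauge/stand',lo,m.sum(),np.round(np.median(p[m],0),4) if m.any() else '')
    b=((hsv[...,0]>5)&(hsv[...,0]<18)&(hsv[...,1]>110)&near).astype(np.uint8)
    m=(b>0)&(p[...,2]>.024)&(p[...,2]<.036)
    r=cv2.minAreaRect(p[m][:,:2].astype(np.float32)*1000);print(nm,'stand rect',m.sum(),r)
    bl=cv2.minAreaRect
    q=onz(T,577*k,335*k,.004)
    m=(np.abs(p[...,0]-q[0])<.11)&(np.abs(p[...,1]-q[1])<.10)&(p[...,2]>.02)&(p[...,2]<.036)&(c['depth']>0)
    print(nm,'tray rim',m.sum(),cv2.minAreaRect(p[m][:,:2].astype(np.float32)*1000))
a=T['color'][170:245,170:320];save(cv2.convertScaleAbs(cv2.resize(a,(800,400),interpolation=cv2.INTER_CUBIC),alpha=1.6),'crop0.png')
```

```text
gaugetop [0.536 0.272 0.11 ]
stand [0.537 0.275 0.03 ]
d1 [0.546 0.095 0.03 ]
d2 [0.525 0.04  0.03 ]
d3 [ 0.511 -0.018  0.03 ]
tray [ 0.493 -0.246  0.004]
cartonS [ 0.368 -0.135  0.02 ]
jar [0.7   0.075 0.075]
bottle [ 0.689 -0.113  0.085]
brush [0.428 0.432 0.01 ]
top die 1 104 [0.5446 0.0964 0.0292] 0.0293 [544.8  96.4] 19.1
top die 2 105 [0.5269 0.0397 0.0288] 0.0289 [527.1  39.3] 19.2
top die 3 104 [ 0.5093 -0.0176  0.0289] 0.029 [509.3 -17.5] 19.0
top gauge/stand 0.022 349 [0.5362 0.2731 0.0285]
top gauge/stand 0.045 42 [0.5361 0.2745 0.1029]
top gauge/stand 0.1 22 [0.5392 0.2749 0.1091]
top stand rect 396 ((538.2748413085938, 275.9561462402344), (66.34613037109375, 65.80826568603516), 82.8628921508789)
top tray rim 361 ((473.10858154296875, -231.53204345703125), (155.42523193359375, 189.25238037109375), 84.72246551513672)
side die 1 102 [0.5483 0.099  0.0293] 0.0298 [546.9  97.3] 19.8
side die 2 94 [0.5301 0.0422 0.0293] 0.0296 [528.9  40.5] 20.3
side die 3 85 [ 0.5119 -0.0166  0.0291] 0.0291 [511.7 -18.6] 21.2
side gauge/stand 0.022 381 [0.5466 0.2866 0.0295]
side gauge/stand 0.045 141 [0.5429 0.2807 0.0825]
side gauge/stand 0.1 32 [0.542  0.2795 0.1087]
side stand rect 445 ((541.1710815429688, 277.2317199707031), (67.9653091430664, 65.81956481933594), 82.17639923095703)
side tray rim 352 ((472.1943359375, -235.5881805419922), (155.78126525878906, 196.18600463867188), 83.37580871582031)
```

View pics/crop0.png

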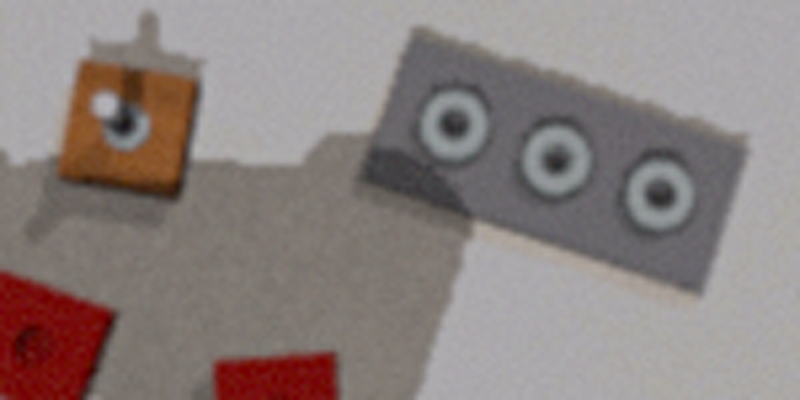

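The crop confirms the wooden stand with the gauge at (125,125) and the dies at (455,123), (556,158) and (659,194). Their heights come out at 29 mm and the spacing at 60 mm, which agrees with the description. I'm moving above the gauge.

>>> drive_tool --commands '[{"dp":[0.758,-0.552,-0.1],"claw":-1},{"dp":[0.758,-0.552,-0.1],"claw":-1},{"dp":[0.758,-0.552,-0.1],"claw":-1},{"dp":[0.758,-0.552,-0.1],"claw":-1},{"dp":[0.758,-0.552,-0.1],"claw":-1},{"dp":[0.758,-0.552,-0.1],"claw":-1},{"dp":[0.758,-0.552,-0.1],"claw":-1},{"dp":[0.758,-0.552,-0.1],"claw":-1}]'

```text
invalid input
```

>>> drive_tool --commands '[{"dp":[0.758,-0.552,-0.1],"dr":[0,0,0],"claw":-1},{"dp":[0.758,-0.552,-0.1],"dr":[0,0,0],"claw":-1},{"dp":[0.758,-0.552,-0.1],"dr":[0,0,0],"claw":-1},{"dp":[0.758,-0.552,-0.1],"dr":[0,0,0],"claw":-1},{"dp":[0.758,-0.552,-0.1],"dr":[0,0,0],"claw":-1},{"dp":[0.758,-0.552,-0.1],"dr":[0,0,0],"claw":-1},{"dp":[0.758,-0.552,-0.1],"dr":[0,0,0],"claw":-1},{"dp":[0.758,-0.552,-0.1],"dr":[0,0,0],"claw":-1}]'

```text
t: 0.82
tool_pos: [0.4297, 0.3555, 0.3691]
tool_rot: [-0.0, 0.141, 0.99, -0.0]
contact_force: [0.7, 0.0, -0.7]
gripper_width: 0.995
finger_force: 0.0
```

>>> drive_tool --commands '[{"dp":[0.22,-0.16,-0.03],"dr":[0,0,0],"claw":-1},{"dp":[0.22,-0.16,-0.03],"dr":[0,0,0],"claw":-1},{"dp":[0.22,-0.16,-0.03],"dr":[0,0,0],"claw":-1},{"dp":[0.22,-0.16,-0.03],"dr":[0,0,0],"claw":-1},{"dp":[0.22,-0.16,-0.03],"dr":[0,0,0],"claw":-1},{"dp":[0.22,-0.16,-0.03],"dr":[0,0,0],"claw":-1}]'

```text
t: 1.32
tool_pos: [0.5384, 0.2767, 0.3538]
tool_rot: [-0.001, 0.142, 0.99, -0.0]
contact_force: [-0.3, 0.4, -0.9]
gripper_width: 0.998
finger_force: 0.0
```

Run:
```python
from h import *
c=cap('wrist');print(readout.sense()['tool_pos'],readout.sense()['tool_rot'],np.round(c['pose'],4).tolist())
def proj(p):
    q=c['pose'][:3,:3].T@(np.array(p)-c['pose'][:3,3]);th=np.arctan2(np.hypot(q[0],q[1]),q[2]);ph=np.arctan2(q[1],q[0]);K=c['mtx']
    return np.round([K[0,2]+K[0,0]*th*np.cos(ph),K[1,2]+K[1,1]*th*np.sin(ph)],1)
im=c['color'].copy()
for n,p in dict(top=(.540,.276,.11),stand=(.5397,.2766,.03),d1=(.5458,.0968,.03),d2=(.528,.0399,.03),d3=(.5105,-.018,.03)).items():
    q=proj(p);print(n,q);cv2.drawMarker(im,(int(round(q[0])),int(round(q[1]))),(255,0,255),0,6,1)
save(cv2.convertScaleAbs(cv2.resize(im,(800,600),interpolation=cv2.INTER_CUBIC),alpha=1.5),'w1.png')
```

```text
[0.53775824 0.2774073  0.35415669] [-7.27250260e-04  1.40968722e-01  9.90013783e-01  1.54455144e-05] [[0.2807, 0.9301, 0.2367, 0.4732], [0.9598, -0.272, -0.0693, 0.2965], [-0.0001, 0.2467, -0.9691, 0.3345], [0.0, 0.0, 0.0, 1.0]]
top [257.2 203.5]
stand [257.9 180.5]
d1 [115.3 227. ]
d2 [ 75.8 224. ]
d3 [ 42.1 221.4]
```

View pics/w1.png

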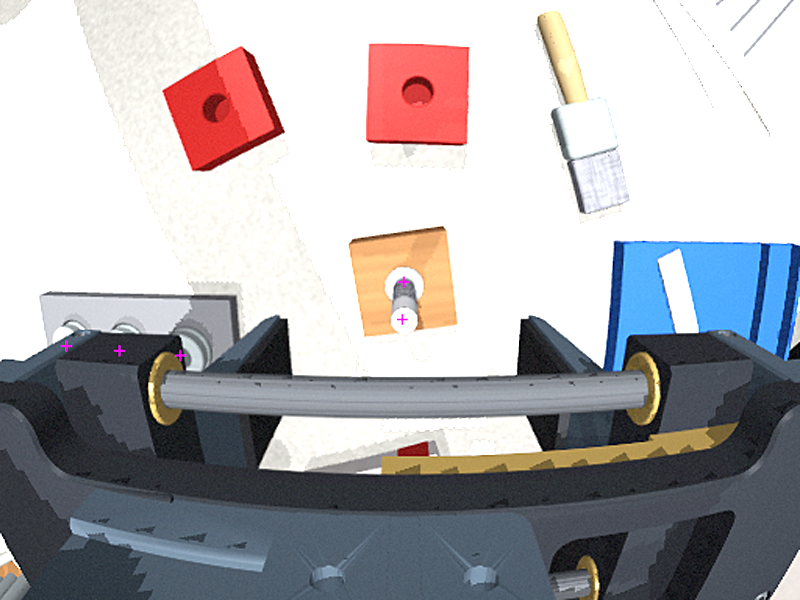

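The wrist view shows the gauge's top at (404,319) and the stand hole at (404,285). Both agree with my projected marks to about 1 mm, so I'm descending and gripping.

>>> drive_tool --commands '[{"dp":[0.002,-0.001,-0.218],"dr":[0,0,0],"claw":-1},{"dp":[0.002,-0.001,-0.218],"dr":[0,0,0],"claw":-1},{"dp":[0.002,-0.001,-0.218],"dr":[0,0,0],"claw":-1},{"dp":[0.002,-0.001,-0.218],"dr":[0,0,0],"claw":-1},{"dp":[0.002,-0.001,-0.218],"dr":[0,0,0],"claw":-1},{"dp":[0.002,-0.001,-0.218],"dr":[0,0,0],"claw":1},{"dp":[0.002,-0.001,-0.218],"dr":[0,0,0],"claw":1},{"dp":[0.002,-0.001,-0.218],"dr":[0,0,0],"claw":1}]'

```text
t: 2.03
tool_pos: [0.5398, 0.2771, 0.2478]
tool_rot: [0.002, 0.141, 0.99, 0.001]
contact_force: [0.3, -0.1, 0.4]
gripper_width: 0.814
finger_force: 0.0
```

>>> drive_tool --commands '[{"dp":[0,0,0],"dr":[0,0,0],"claw":1},{"dp":[0,0,0],"dr":[0,0,0],"claw":1},{"dp":[0,0,0],"dr":[0,0,0],"claw":1},{"dp":[0,0,0],"dr":[0,0,0],"claw":1},{"dp":[0,0,0],"dr":[0,0,0],"claw":1},{"dp":[0,0,0],"dr":[0,0,0],"claw":1}]'

```text
t: 2.53
tool_pos: [0.5394, 0.2765, 0.2454]
tool_rot: [-0.0, 0.141, 0.99, 0.0]
contact_force: [-0.1, 1.2, 0.3]
gripper_width: 0.371
finger_force: 0.0
```

Run:
```python
from h import *
s=readout.sense();print({k:np.round(s[k],4) for k in('t','tool_pos','tool_rot','contact_force','torque','gripper_width','finger_force')})
c=cap('wrist')
save(cv2.convertScaleAbs(cv2.resize(c['color'],(800,600),interpolation=cv2.INTER_CUBIC),alpha=1.4),'w2.png')
```

```text
{'t': np.float64(2.5333), 'tool_pos': array([0.5394, 0.2765, 0.2454]), 'tool_rot': array([-1.00e-04,  1.41e-01,  9.90e-01,  0.00e+00]), 'contact_force': array([-0.0545,  1.186 ,  0.2955]), 'torque': array([-0.0339,  0.0363, -0.069 ]), 'gripper_width': np.float64(0.3711), 'finger_force': np.float64(0.0)}
```

View pics/w2.png

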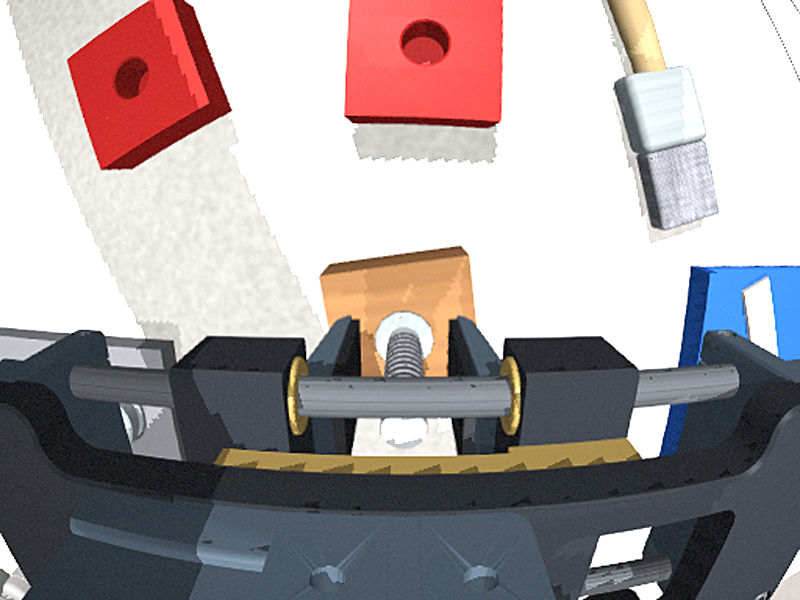

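The fingers straddle the gauge at about (405,370) and are still closing.

>>> drive_tool --commands '[{"dp":[0,0,0],"dr":[0,0,0],"claw":1},{"dp":[0,0,0],"dr":[0,0,0],"claw":1},{"dp":[0,0,0],"dr":[0,0,0],"claw":1},{"dp":[0,0,0],"dr":[0,0,0],"claw":1},{"dp":[0,0,0],"dr":[0,0,0],"claw":1},{"dp":[0,0,0],"dr":[0,0,0],"claw":1},{"dp":[0,0,0],"dr":[0,0,0],"claw":1}]'

```text
t: 3.17
tool_pos: [0.5394, 0.2765, 0.2454]
tool_rot: [-0.0, 0.141, 0.99, 0.0]
contact_force: [0.4, 0.1, -0.0]
gripper_width: 0.148
finger_force: 30.0
```

>>> drive_tool --commands '[{"dp":[0,0,0.04],"dr":[0,0,0],"claw":1},{"dp":[0,0,0.1],"dr":[0,0,0],"claw":1},{"dp":[0,0,0.14],"dr":[0,0,0],"claw":1},{"dp":[0,0,0.14],"dr":[0,0,0],"claw":1},{"dp":[0,0,0.14],"dr":[0,0,0],"claw":1}]'

```text
t: 3.58
tool_pos: [0.5394, 0.2766, 0.3162]
tool_rot: [0.001, 0.141, 0.99, 0.001]
contact_force: [-0.5, -0.7, -0.3]
gripper_width: 0.143
finger_force: 30.0
```

```bash
cat > g.py <<'E'
from h import *
# gauge in grip, seen by top & side depth: points near tool axis
def cloud(c):
    h,w=c['depth'].shape;u,v=np.meshgrid(np.arange(w),np.arange(h));K=c['mtx'];d=c['depth']
    p=np.stack([(u-K[0,2])/K[0,0]*d,(v-K[1,2])/K[1,1]*d,d],-1)
    return p@c['pose'][:3,:3].T+c['pose'][:3,3]
s=readout.sense();print({k:np.round(s[k],4) for k in('t','tool_pos','tool_rot','contact_force','torque','gripper_width','finger_force')})
tp=s['tool_pos']
c=cap('side');p=cloud(c)
m=(np.hypot(p[...,0]-tp[0],p[...,1]-tp[1])<.03)&(p[...,2]<tp[2]-.19)&(p[...,2]>tp[2]-.26)&(c['depth']>0)
q=p[m]
print(len(q))
for lo in np.arange(tp[2]-.245,tp[2]-.19,.008):
    r=q[(q[:,2]>lo)&(q[:,2]<lo+.008)]
    if len(r):
        uu=np.argwhere(m&(p[...,2]>lo)&(p[...,2]<lo+.008));print(round(lo,3),len(r),np.round(r.mean(0),4),np.round(r.min(0),4),np.round(r.max(0),4),'zmin')
w=cap('wrist')
ys,xs=np.where(m);y0,x0=int(ys.mean()),int(xs.mean())
A=cv2.resize(c['color'][y0-45:y0+45,x0-60:x0+60],(400,300),interpolation=cv2.INTER_CUBIC);B=cv2.resize(w['color'][150:300,160:360],(400,300))
save(cv2.convertScaleAbs(np.hstack([A,B]),alpha=1.4),'g1.png')
print(x0,y0)
E
python3 g.py
```

```text
{'t': np.float64(3.5833), 'tool_pos': array([0.5394, 0.2766, 0.3162]), 'tool_rot': array([9.000e-04, 1.409e-01, 9.900e-01, 6.000e-04]), 'contact_force': array([-0.547 , -0.6906, -0.3424]), 'torque': array([0.0214, 0.0803, 0.0021]), 'gripper_width': np.float64(0.143), 'finger_force': np.float64(29.9998)}
107
0.079 12 [0.5431 0.2817 0.0841] [0.537  0.2782 0.0806] [0.5482 0.2847 0.086 ] zmin
0.087 16 [0.5422 0.2816 0.0914] [0.534  0.2758 0.0873] [0.5494 0.2863 0.0949] zmin
0.095 14 [0.546  0.283  0.1012] [0.5343 0.2768 0.0954] [0.5535 0.2889 0.1029] zmin
0.103 47 [0.542  0.2799 0.1058] [0.5286 0.2649 0.1033] [0.5536 0.2887 0.1105] zmin
0.111 14 [0.5427 0.2815 0.1154] [0.536  0.2782 0.1114] [0.5479 0.2839 0.1185] zmin
0.119 4 [0.5388 0.2831 0.1255] [0.53   0.2615 0.1243] [0.553  0.2918 0.1261] zmin
286 222
```

View pics/g1.png

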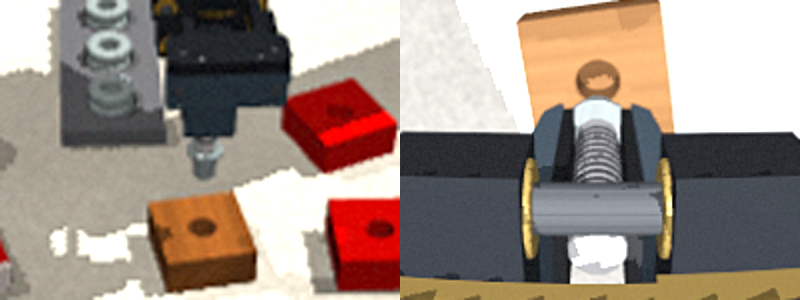

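The side and wrist crops show the gauge upright in the grip: nose at (205,165) in the left half, handle at (597,150) in the right half. It lies on the tool axis to about 1 mm. Next is die 1.

>>> drive_tool --commands '[{"dp":[0.012,-0.36,0],"dr":[0,0,0],"claw":1},{"dp":[0.012,-0.36,0],"dr":[0,0,0],"claw":1},{"dp":[0.012,-0.36,0],"dr":[0,0,0],"claw":1},{"dp":[0.012,-0.36,0],"dr":[0,0,0],"claw":1},{"dp":[0.012,-0.36,0],"dr":[0,0,0],"claw":1},{"dp":[0.012,-0.36,-0.084],"dr":[0,0,0],"claw":1},{"dp":[0.012,-0.36,-0.084],"dr":[0,0,0],"claw":1},{"dp":[0.012,-0.36,-0.084],"dr":[0,0,0],"claw":1}]'

```text
t: 4.35
tool_pos: [0.5443, 0.0964, 0.2708]
tool_rot: [-0.004, 0.141, 0.99, -0.001]
contact_force: [-0.3, -0.1, -0.3]
gripper_width: 0.15
finger_force: 30.0
```

```bash
sed -i "s/'g1.png'/'g2.png'/; s/\[150:300,160:360\]/[150:300,160:360]/" g.py; python3 g.py
```

```text
{'t': np.float64(4.35), 'tool_pos': array([0.5443, 0.0964, 0.2708]), 'tool_rot': array([-3.700e-03,  1.412e-01,  9.900e-01, -9.000e-04]), 'contact_force': array([-0.3462, -0.1006, -0.2827]), 'torque': array([0.0555, 0.0004, 0.0472]), 'gripper_width': np.float64(0.1496), 'finger_force': np.float64(29.9999)}
308
0.026 78 [0.5498 0.1007 0.0298] [0.5292 0.0801 0.0259] [0.5665 0.116  0.0333] zmin
0.034 11 [0.548  0.0993 0.0389] [0.5401 0.0929 0.034 ] [0.5603 0.1036 0.0416] zmin
0.042 13 [0.546  0.1002 0.0458] [0.5393 0.0945 0.0428] [0.5513 0.1062 0.0497] zmin
0.05 14 [0.5467 0.1008 0.0557] [0.5376 0.081  0.0505] [0.5553 0.1073 0.0577] zmin
0.058 34 [0.5447 0.0996 0.0609] [0.5319 0.0855 0.058 ] [0.5571 0.1114 0.0655] zmin
0.066 10 [0.5451 0.1014 0.0711] [0.539  0.0981 0.0676] [0.5504 0.1049 0.0735] zmin
0.074 6 [0.5474 0.1025 0.0766] [0.5312 0.0995 0.074 ] [0.5626 0.1097 0.0803] zmin
259 203
```

View pics/g2.png

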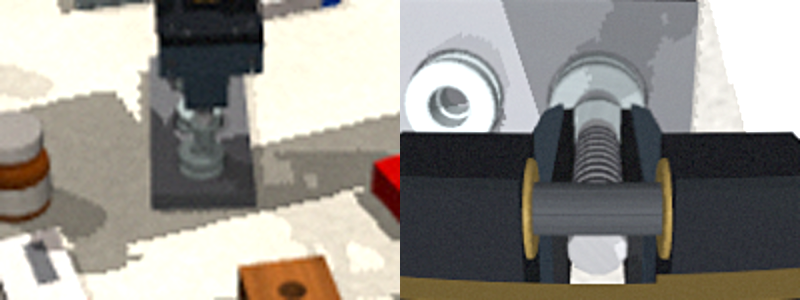

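The gauge is over die 1 and aligned: in the right half the gauge column is about 598 and the die arc's centre about 600. I'm lowering slowly.

>>> drive_tool --commands '[{"dp":[0.001,0,0],"dr":[0,0,0],"claw":1},{"dp":[0.001,0,-0.004],"dr":[0,0,0],"claw":1},{"dp":[0.001,0,-0.008],"dr":[0,0,0],"claw":1},{"dp":[0.001,0,-0.012],"dr":[0,0,0],"claw":1},{"dp":[0.001,0,-0.015],"dr":[0,0,0],"claw":1},{"dp":[0.001,0,-0.018],"dr":[0,0,0],"claw":1},{"dp":[0.001,0,-0.02],"dr":[0,0,0],"claw":1},{"dp":[0.001,0,-0.02],"dr":[0,0,0],"claw":1}]'

```text
t: 5.12
tool_pos: [0.5458, 0.0965, 0.2632]
tool_rot: [-0.0, 0.141, 0.99, -0.0]
contact_force: [0.2, -0.1, -0.3]
gripper_width: 0.146
finger_force: 30.0
```

>>> drive_tool --commands '[{"dp":[0,0,-0.003],"dr":[0,0,0],"claw":1},{"dp":[0,0,-0.006],"dr":[0,0,0],"claw":1},{"dp":[0,0,-0.009],"dr":[0,0,0],"claw":1},{"dp":[0,0,-0.012],"dr":[0,0,0],"claw":1},{"dp":[0,0,-0.015],"dr":[0,0,0],"claw":1},{"dp":[0,0,-0.015],"dr":[0,0,0],"claw":1}]'

```text
t: 5.62
tool_pos: [0.5458, 0.0965, 0.2555]
tool_rot: [-0.0, 0.141, 0.99, -0.0]
contact_force: [-1.0, 0.9, -1.0]
gripper_width: 0.15
finger_force: 30.0
```

>>> drive_tool --commands '[{"dp":[0,0,-0.002],"dr":[0,0,0],"claw":1},{"dp":[0,0,-0.004],"dr":[0,0,0],"claw":1},{"dp":[0,0,-0.006],"dr":[0,0,0],"claw":1},{"dp":[0,0,-0.006],"dr":[0,0,0],"claw":1}]'

```text
t: 5.95
tool_pos: [0.5458, 0.0965, 0.2527]
tool_rot: [-0.0, 0.141, 0.99, 0.0]
contact_force: [0.3, -0.5, -0.7]
gripper_width: 0.146
finger_force: 30.0
```

>>> drive_tool --commands '[{"dp":[0,0,-0.002],"dr":[0,0,0],"claw":1},{"dp":[0,0,-0.004],"dr":[0,0,0],"claw":1},{"dp":[0,0,-0.006],"dr":[0,0,0],"claw":1},{"dp":[0,0,-0.006],"dr":[0,0,0],"claw":1}]'

```text
t: 6.28
tool_pos: [0.5458, 0.0965, 0.2497]
tool_rot: [-0.0, 0.141, 0.99, -0.0]
contact_force: [0.3, -0.2, -0.8]
gripper_width: 0.144
finger_force: 30.0
```

Past the 12 mm step with no resistance, so this die is good. I'm taking it near the collar.

>>> drive_tool --commands '[{"dp":[0,0,-0.002],"dr":[0,0,0],"claw":1},{"dp":[0,0,-0.004],"dr":[0,0,0],"claw":1},{"dp":[0,0,-0.006],"dr":[0,0,0],"claw":1},{"dp":[0,0,-0.008],"dr":[0,0,0],"claw":1},{"dp":[0,0,-0.008],"dr":[0,0,0],"claw":1},{"dp":[0,0,-0.008],"dr":[0,0,0],"claw":1}]'

```text
t: 6.78
tool_pos: [0.5459, 0.0965, 0.2458]
tool_rot: [-0.0, 0.141, 0.99, 0.0]
contact_force: [0.1, -0.3, -1.2]
gripper_width: 0.145
finger_force: 30.0
```

>>> drive_tool --commands '[{"dp":[0,0,-0.001],"dr":[0,0,0],"claw":1},{"dp":[0,0,-0.002],"dr":[0,0,0],"claw":1},{"dp":[0,0,-0.002],"dr":[0,0,0],"claw":1}]'

```text
t: 7.03
tool_pos: [0.546, 0.0965, 0.2453]
tool_rot: [0.0, 0.141, 0.99, 0.0]
contact_force: [-1.0, -0.0, 1.8]
gripper_width: 0.148
finger_force: 30.0
```

Collar contact felt at 1.8 N, so die 1 is good. On to die 2.

>>> drive_tool --commands '[{"dp":[0,0,0.03],"dr":[0,0,0],"claw":1},{"dp":[0,0,0.06],"dr":[0,0,0],"claw":1},{"dp":[0,0,0.06],"dr":[0,0,0],"claw":1},{"dp":[-0.018,-0.057,0.06],"dr":[0,0,0],"claw":1},{"dp":[-0.036,-0.113,0.06],"dr":[0,0,0],"claw":1},{"dp":[-0.036,-0.113,0.06],"dr":[0,0,0],"claw":1},{"dp":[-0.036,-0.113,0.05],"dr":[0,0,0],"claw":1},{"dp":[-0.036,-0.113,0.05],"dr":[0,0,0],"claw":1}]'

```text
t: 7.7
tool_pos: [0.5277, 0.0401, 0.2688]
tool_rot: [-0.001, 0.141, 0.99, 0.0]
contact_force: [-0.2, 0.3, -1.4]
gripper_width: 0.148
finger_force: 30.0
```

>>> drive_tool --commands '[{"dp":[0,0,-0.003],"dr":[0,0,0],"claw":1},{"dp":[0,0,-0.006],"dr":[0,0,0],"claw":1},{"dp":[0,0,-0.009],"dr":[0,0,0],"claw":1},{"dp":[0,0,-0.012],"dr":[0,0,0],"claw":1},{"dp":[0,0,-0.014],"dr":[0,0,0],"claw":1},{"dp":[0,0,-0.014],"dr":[0,0,0],"claw":1}]'

```text
t: 8.2
tool_pos: [0.5279, 0.0402, 0.2627]
tool_rot: [-0.0, 0.141, 0.99, -0.0]
contact_force: [0.0, -0.9, -2.1]
gripper_width: 0.145
finger_force: 30.0
```

>>> drive_tool --commands '[{"dp":[0,0,-0.003],"dr":[0,0,0],"claw":1},{"dp":[0,0,-0.006],"dr":[0,0,0],"claw":1},{"dp":[0,0,-0.009],"dr":[0,0,0],"claw":1},{"dp":[0,0,-0.012],"dr":[0,0,0],"claw":1},{"dp":[0,0,-0.014],"dr":[0,0,0],"claw":1},{"dp":[0,0,-0.015],"dr":[0,0,0],"claw":1},{"dp":[0,0,-0.015],"dr":[0,0,0],"claw":1}]'

```text
t: 8.78
tool_pos: [0.5279, 0.0401, 0.2553]
tool_rot: [-0.0, 0.141, 0.99, 0.0]
contact_force: [-0.0, 1.1, -1.0]
gripper_width: 0.145
finger_force: 30.0
```

>>> drive_tool --commands '[{"dp":[0,0,-0.001],"dr":[0,0,0],"claw":1},{"dp":[0,0,-0.002],"dr":[0,0,0],"claw":1},{"dp":[0,0,-0.003],"dr":[0,0,0],"claw":1},{"dp":[0,0,-0.004],"dr":[0,0,0],"claw":1},{"dp":[0,0,-0.004],"dr":[0,0,0],"claw":1}]'

```text
t: 9.2
tool_pos: [0.5279, 0.04, 0.2534]
tool_rot: [-0.0, 0.141, 0.99, 0.0]
contact_force: [0.6, -0.1, -1.1]
gripper_width: 0.147
finger_force: 30.0
```

>>> drive_tool --commands '[{"dp":[0,0,-0.001],"dr":[0,0,0],"claw":1},{"dp":[0,0,-0.002],"dr":[0,0,0],"claw":1},{"dp":[0,0,-0.002],"dr":[0,0,0],"claw":1}]'

```text
t: 9.45
tool_pos: [0.5278, 0.0399, 0.2525]
tool_rot: [-0.0, 0.141, 0.99, -0.0]
contact_force: [-1.4, -1.9, 0.3]
gripper_width: 0.146
finger_force: 30.0
```

>>> drive_tool --commands '[{"dp":[0,0,-0.001],"dr":[0,0,0],"claw":1},{"dp":[0,0,-0.002],"dr":[0,0,0],"claw":1},{"dp":[0,0,-0.002],"dr":[0,0,0],"claw":1}]'

```text
t: 9.7
tool_pos: [0.5279, 0.0398, 0.252]
tool_rot: [0.0, 0.141, 0.99, -0.0]
contact_force: [-1.9, -1.1, 5.0]
gripper_width: 0.145
finger_force: 30.0
```

>>> drive_tool --commands '[{"dp":[0,0,-0.001],"dr":[0,0,0],"claw":1},{"dp":[0,0,-0.001],"dr":[0,0,0],"claw":1},{"dp":[0,0,-0.001],"dr":[0,0,0],"claw":1}]'

```text
t: 9.95
tool_pos: [0.5278, 0.0398, 0.2519]
tool_rot: [0.0, 0.141, 0.99, -0.0]
contact_force: [-2.8, -2.1, 7.6]
gripper_width: 0.147
finger_force: 30.0
```

Run:
```python
from h import *
s=readout.sense();print({k:np.round(s[k],4) for k in('t','tool_pos','contact_force','torque')})
```

```text
{'t': np.float64(9.95), 'tool_pos': array([0.5278, 0.0398, 0.2519]), 'contact_force': array([-2.7623, -2.1404,  7.6337]), 'torque': array([-0.447 ,  0.5345,  0.0064])}
```

A firm stop at about 13 mm depth: force rises (5 N, then 7.6 N) with no travel, so die 2 is narrow. On to die 3.

>>> drive_tool --commands '[{"dp":[0,0,0.02],"dr":[0,0,0],"claw":1},{"dp":[0,0,0.046],"dr":[0,0,0],"claw":1},{"dp":[0,0,0.046],"dr":[0,0,0],"claw":1},{"dp":[-0.017,-0.057,0.046],"dr":[0,0,0],"claw":1},{"dp":[-0.035,-0.116,0.046],"dr":[0,0,0],"claw":1},{"dp":[-0.035,-0.116,0.046],"dr":[0,0,0],"claw":1},{"dp":[-0.035,-0.116,0.04],"dr":[0,0,0],"claw":1},{"dp":[-0.035,-0.116,0.036],"dr":[0,0,0],"claw":1}]'

```text
t: 10.62
tool_pos: [0.5105, -0.0178, 0.2686]
tool_rot: [0.0, 0.141, 0.99, 0.0]
contact_force: [0.0, -0.2, -1.5]
gripper_width: 0.148
finger_force: 30.0
```

>>> drive_tool --commands '[{"dp":[0,0,-0.003],"dr":[0,0,0],"claw":1},{"dp":[0,0,-0.006],"dr":[0,0,0],"claw":1},{"dp":[0,0,-0.009],"dr":[0,0,0],"claw":1},{"dp":[0,0,-0.012],"dr":[0,0,0],"claw":1},{"dp":[0,0,-0.014],"dr":[0,0,0],"claw":1},{"dp":[0,0,-0.014],"dr":[0,0,0],"claw":1}]'

```text
t: 11.12
tool_pos: [0.5103, -0.0177, 0.2616]
tool_rot: [-0.0, 0.141, 0.99, 0.0]
contact_force: [0.1, -0.2, -0.9]
gripper_width: 0.15
finger_force: 30.0
```

>>> drive_tool --commands '[{"dp":[0,0,-0.003],"dr":[0,0,0],"claw":1},{"dp":[0,0,-0.006],"dr":[0,0,0],"claw":1},{"dp":[0,0,-0.009],"dr":[0,0,0],"claw":1},{"dp":[0,0,-0.012],"dr":[0,0,0],"claw":1},{"dp":[0,0,-0.014],"dr":[0,0,0],"claw":1},{"dp":[0,0,-0.015],"dr":[0,0,0],"claw":1},{"dp":[0,0,-0.015],"dr":[0,0,0],"claw":1}]'

```text
t: 11.7
tool_pos: [0.5104, -0.018, 0.2543]
tool_rot: [-0.0, 0.141, 0.99, 0.0]
contact_force: [0.1, 0.4, -0.7]
gripper_width: 0.15
finger_force: 30.0
```

>>> drive_tool --commands '[{"dp":[0,0,-0.001],"dr":[0,0,0],"claw":1},{"dp":[0,0,-0.002],"dr":[0,0,0],"claw":1},{"dp":[0,0,-0.003],"dr":[0,0,0],"claw":1},{"dp":[0,0,-0.004],"dr":[0,0,0],"claw":1},{"dp":[0,0,-0.005],"dr":[0,0,0],"claw":1},{"dp":[0,0,-0.006],"dr":[0,0,0],"claw":1},{"dp":[0,0,-0.006],"dr":[0,0,0],"claw":1}]'

```text
t: 12.28
tool_pos: [0.5104, -0.018, 0.2513]
tool_rot: [-0.0, 0.141, 0.99, 0.0]
contact_force: [-0.4, 0.2, -1.2]
gripper_width: 0.145
finger_force: 30.0
```

Free beyond die 2's stop, so I'm continuing to the collar.

>>> drive_tool --commands '[{"dp":[0,0,-0.003],"dr":[0,0,0],"claw":1},{"dp":[0,0,-0.005],"dr":[0,0,0],"claw":1},{"dp":[0,0,-0.007],"dr":[0,0,0],"claw":1},{"dp":[0,0,-0.009],"dr":[0,0,0],"claw":1},{"dp":[0,0,-0.01],"dr":[0,0,0],"claw":1},{"dp":[0,0,-0.01],"dr":[0,0,0],"claw":1}]'

```text
t: 12.78
tool_pos: [0.5104, -0.018, 0.2463]
tool_rot: [-0.0, 0.141, 0.99, 0.0]
contact_force: [0.0, 0.6, -1.2]
gripper_width: 0.15
finger_force: 30.0
```

>>> drive_tool --commands '[{"dp":[0,0,-0.001],"dr":[0,0,0],"claw":1},{"dp":[0,0,-0.002],"dr":[0,0,0],"claw":1},{"dp":[0,0,-0.002],"dr":[0,0,0],"claw":1}]'

```text
t: 13.03
tool_pos: [0.5104, -0.018, 0.2454]
tool_rot: [0.0, 0.141, 0.99, 0.0]
contact_force: [1.0, 0.8, -1.2]
gripper_width: 0.147
finger_force: 30.0
```

>>> drive_tool --commands '[{"dp":[0,0,-0.001],"dr":[0,0,0],"claw":1},{"dp":[0,0,-0.002],"dr":[0,0,0],"claw":1},{"dp":[0,0,-0.002],"dr":[0,0,0],"claw":1}]'

```text
t: 13.28
tool_pos: [0.5104, -0.018, 0.2453]
tool_rot: [0.0, 0.141, 0.99, 0.0]
contact_force: [-1.9, -0.6, 6.1]
gripper_width: 0.152
finger_force: 30.0
```

Die 3 seated at the collar (6 N), so it is good and die 2 is the reject. The gauge goes back to its stand.

>>> drive_tool --commands '[{"dp":[0,0,0.03],"dr":[0,0,0],"claw":1},{"dp":[0,0,0.07],"dr":[0,0,0],"claw":1},{"dp":[0,0,0.1],"dr":[0,0,0],"claw":1},{"dp":[0.058,0.589,0.1],"dr":[0,0,0],"claw":1},{"dp":[0.058,0.589,0.1],"dr":[0,0,0],"claw":1},{"dp":[0.058,0.589,0.1],"dr":[0,0,0],"claw":1},{"dp":[0.058,0.589,0.1],"dr":[0,0,0],"claw":1},{"dp":[0.058,0.589,0.1],"dr":[0,0,0],"claw":1}]'

```text
t: 13.95
tool_pos: [0.5308, 0.1912, 0.2946]
tool_rot: [0.0, 0.141, 0.99, 0.0]
contact_force: [0.8, 0.8, -0.8]
gripper_width: 0.148
finger_force: 30.0
```

>>> drive_tool --commands '[{"dp":[0.018,0.172,0],"dr":[0,0,0],"claw":1},{"dp":[0.018,0.172,0],"dr":[0,0,0],"claw":1},{"dp":[0.018,0.172,0],"dr":[0,0,0],"claw":1},{"dp":[0.018,0.172,0],"dr":[0,0,0],"claw":1},{"dp":[0.018,0.172,-0.02],"dr":[0,0,0],"claw":1},{"dp":[0.018,0.172,-0.03],"dr":[0,0,0],"claw":1},{"dp":[0.018,0.172,-0.03],"dr":[0,0,0],"claw":1}]'

```text
t: 14.53
tool_pos: [0.5392, 0.2735, 0.2775]
tool_rot: [-0.002, 0.142, 0.99, -0.001]
contact_force: [-0.0, -0.3, -0.7]
gripper_width: 0.142
finger_force: 30.0
```

>>> drive_tool --commands '[{"dp":[0,0.004,-0.01],"dr":[0,0,0],"claw":1},{"dp":[0,0.004,-0.01],"dr":[0,0,0],"claw":1},{"dp":[0,0.004,-0.01],"dr":[0,0,0],"claw":1},{"dp":[0,0.004,-0.01],"dr":[0,0,0],"claw":1}]'

```text
t: 14.87
tool_pos: [0.54, 0.277, 0.2746]
tool_rot: [0.0, 0.141, 0.99, 0.0]
contact_force: [-0.7, -0.5, -0.4]
gripper_width: 0.144
finger_force: 30.0
```

>>> drive_tool --commands '[{"dp":[-0.001,0,-0.006],"dr":[0,0,0],"claw":1},{"dp":[-0.001,0,-0.012],"dr":[0,0,0],"claw":1},{"dp":[-0.001,0,-0.018],"dr":[0,0,0],"claw":1},{"dp":[-0.001,0,-0.024],"dr":[0,0,0],"claw":1},{"dp":[-0.001,0,-0.03],"dr":[0,0,0],"claw":1},{"dp":[-0.001,0,-0.03],"dr":[0,0,0],"claw":1}]'

```text
t: 15.37
tool_pos: [0.5391, 0.2773, 0.2585]
tool_rot: [-0.001, 0.141, 0.99, -0.0]
contact_force: [-0.1, -0.1, -0.9]
gripper_width: 0.15
finger_force: 30.0
```

>>> drive_tool --commands '[{"dp":[0,0,-0.005],"dr":[0,0,0],"claw":1},{"dp":[0,0,-0.01],"dr":[0,0,0],"claw":1},{"dp":[0,0,-0.015],"dr":[0,0,0],"claw":1},{"dp":[0,0,-0.02],"dr":[0,0,0],"claw":1},{"dp":[0,0,-0.024],"dr":[0,0,0],"claw":1},{"dp":[0,0,-0.027],"dr":[0,0,0],"claw":1},{"dp":[0,0,-0.028],"dr":[0,0,0],"claw":1},{"dp":[0,0,-0.028],"dr":[0,0,0],"claw":1}]'

```text
t: 16.03
tool_pos: [0.5393, 0.2774, 0.2454]
tool_rot: [0.0, 0.141, 0.99, 0.0]
contact_force: [1.2, 0.5, -0.9]
gripper_width: 0.149
finger_force: 30.0
```

>>> drive_tool --commands '[{"dp":[0,0,-0.001],"dr":[0,0,0],"claw":1},{"dp":[0,0,-0.001],"dr":[0,0,0],"claw":1},{"dp":[0,0,-0.001],"dr":[0,0,0],"claw":-0.2},{"dp":[0,0,-0.001],"dr":[0,0,0],"claw":-0.2},{"dp":[0,0,-0.001],"dr":[0,0,0],"claw":-0.2},{"dp":[0,0,-0.001],"dr":[0,0,0],"claw":-0.2},{"dp":[0,0,-0.001],"dr":[0,0,0],"claw":-0.2},{"dp":[0,0,-0.001],"dr":[0,0,0],"claw":-0.2}]'

```text
t: 16.7
tool_pos: [0.5393, 0.2774, 0.2448]
tool_rot: [-0.0, 0.141, 0.99, 0.0]
contact_force: [-1.1, -0.3, 0.4]
gripper_width: 0.556
finger_force: 0.0
```

>>> drive_tool --commands '[{"dp":[0,0,0],"dr":[0,0,0],"claw":-0.2},{"dp":[0,0,0.08],"dr":[0,0,0],"claw":-0.2},{"dp":[0,0,0.16],"dr":[0,0,0],"claw":-0.2},{"dp":[0,0,0.2],"dr":[0,0,0],"claw":-0.2},{"dp":[0,0,0.2],"dr":[0,0,0],"claw":-0.2},{"dp":[0,0,0.2],"dr":[0,0,0],"claw":-0.2}]'

```text
t: 17.2
tool_pos: [0.5394, 0.2774, 0.3463]
tool_rot: [0.001, 0.141, 0.99, 0.001]
contact_force: [0.7, -0.6, -0.5]
gripper_width: 0.596
finger_force: 0.0
```

Run:
```python
from h import *
c=cap('wrist');s=cap('side')
A=cv2.resize(s['color'][150:270,170:330],(400,300),interpolation=cv2.INTER_CUBIC);B=cv2.resize(c['color'][130:280,160:360],(400,300))
save(cv2.convertScaleAbs(np.hstack([A,B]),alpha=1.3),'s1.png')
# tray rect via top cam: rim edges at z=.03, dark border mask
T=load('top');k=.64
for (u,v) in [(547,290),(615,296),(610,380),(540,375)]: print(np.round(onz(T,u*k,v*k,.03),3))
print(readout.sense()['tool_pos'])
```

```text
[ 0.574 -0.184  0.03 ]
[ 0.566 -0.312  0.03 ]
[ 0.409 -0.299  0.03 ]
[ 0.414 -0.17   0.03 ]
[0.53885832 0.27711883 0.34363628]
```

View pics/s1.png

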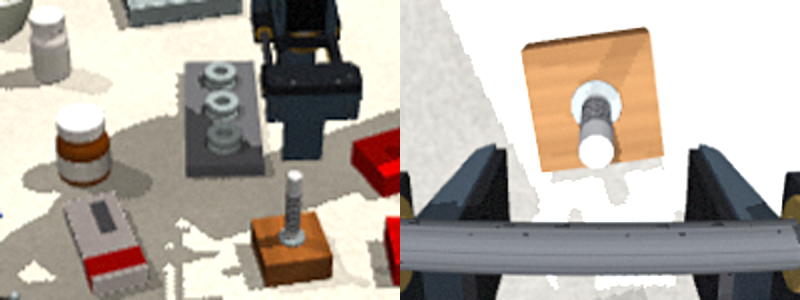

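The gauge stands seated in the wooden stand: (290,235) in the left half, collar at (597,105) in the right. The tray centre is about (0.491, -0.241). I'm checking joint 6 for the 90° turn.

```bash
python3 -c "
from h import *
s=readout.sense();print(s['joints'],s['tool_rot'])"
```

```text
[ 4.55996540e-01  4.10907955e-01  1.58338409e+00  1.01317342e-04
  1.14981776e+00 -8.31984174e-01] [-1.06658214e-03  1.40957449e-01  9.90014854e-01 -6.69741319e-04]
```

>>> drive_tool --commands '[{"dp":[-0.022,-0.474,-0.05],"dr":[0,0,0],"claw":-0.2},{"dp":[-0.022,-0.474,-0.05],"dr":[0,0,0],"claw":-0.2},{"dp":[-0.022,-0.474,-0.05],"dr":[0,0,0],"claw":-0.2},{"dp":[-0.022,-0.474,-0.05],"dr":[0,0,0],"claw":-0.2},{"dp":[-0.022,-0.474,-0.05],"dr":[0,0,0],"claw":-0.2},{"dp":[-0.022,-0.474,-0.05],"dr":[0,0,0],"claw":-0.2},{"dp":[-0.022,-0.474,-0.05],"dr":[0,0,0],"claw":-0.2},{"dp":[-0.022,-0.474,-0.05],"dr":[0,0,0],"claw":-0.2}]'

```text
t: 17.97
tool_pos: [0.5278, 0.039, 0.3182]
tool_rot: [-0.002, 0.143, 0.99, -0.0]
contact_force: [-0.1, -0.1, -0.3]
gripper_width: 0.599
finger_force: 0.0
```

```bash
python3 -c "
from h import *
s=readout.sense();print(s['joints'],s['tool_pos'])"
```

```text
[ 5.18937325e-02  3.21162114e-01  1.79759082e+00  4.59442190e-04
  1.02655830e+00 -1.23302595e+00] [0.52778237 0.03898573 0.31823564]
```

>>> drive_tool --commands '[{"dp":[0,0.002,0],"dr":[0,0,-0.3],"claw":-0.2},{"dp":[0,0.002,0],"dr":[0,0,-0.3],"claw":-0.2},{"dp":[0,0.002,0],"dr":[0,0,-0.3],"claw":-0.2},{"dp":[0,0.002,0],"dr":[0,0,-0.3],"claw":-0.2},{"dp":[0,0.002,0],"dr":[0,0,-0.3],"claw":-0.2},{"dp":[0,0.002,0],"dr":[0,0,-0.3],"claw":-0.2},{"dp":[0,0.002,0],"dr":[0,0,-0.3],"claw":-0.2},{"dp":[0,0.002,0],"dr":[0,0,-0.3],"claw":-0.2}]'

```text
t: 18.63
tool_pos: [0.5283, 0.0429, 0.319]
tool_rot: [-0.001, 0.576, 0.817, -0.0]
contact_force: [1.2, 0.1, 0.6]
gripper_width: 0.598
finger_force: 0.0
```

>>> drive_tool --commands '[{"dp":[0,0,0],"dr":[0,0,-0.205],"claw":-0.2},{"dp":[0,0,0],"dr":[0,0,-0.205],"claw":-0.2},{"dp":[0,0,0],"dr":[0,0,-0.205],"claw":-0.2},{"dp":[0,0,0],"dr":[0,0,-0.205],"claw":-0.2},{"dp":[0,0,0],"dr":[0,0,-0.205],"claw":-0.2},{"dp":[0,0,0],"dr":[0,0,-0.205],"claw":-0.2},{"dp":[0,0,0],"dr":[0,0,-0.205],"claw":-0.2},{"dp":[0,0,0],"dr":[0,0,-0.205],"claw":-0.2}]'

```text
t: 19.3
tool_pos: [0.5283, 0.0421, 0.3195]
tool_rot: [-0.0, 0.803, 0.596, -0.0]
contact_force: [0.5, 0.4, 1.2]
gripper_width: 0.603
finger_force: 0.0
```

```bash
python3 -c "
from h import *
s=readout.sense();print(s['joints'],s['tool_pos'],s['tool_rot'])
from scipy.spatial.transform import Rotation as R
q=s['tool_rot'];print(R.from_quat([q[1],q[2],q[3],q[0]]).as_matrix().round(3))
c=cap('wrist');save(cv2.convertScaleAbs(cv2.resize(c['color'][100:300,100:400],(600,400)),alpha=1.2),'r1.png')"
```

```text
[5.78311458e-02 3.20339779e-01 1.79520762e+00 1.58027936e-04
 1.02680672e+00 3.52655169e-01] [0.5282726  0.04212359 0.31948825] [-2.65232040e-04  8.03321102e-01  5.95546017e-01 -2.81383515e-04]
[[ 0.291  0.957 -0.001]
 [ 0.957 -0.291  0.   ]
 [-0.    -0.001 -1.   ]]
```

View pics/r1.png

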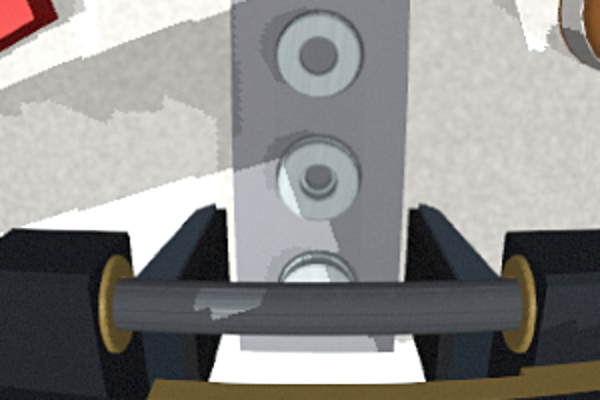

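The wrist crop shows all three dies, and the middle one at (318,180) has the visible inner step, which confirms the narrow bore. The fingers straddle the row. I'm descending to grip die 2.

>>> drive_tool --commands '[{"dp":[0,-0.004,-0.08],"dr":[0,0,0],"claw":-0.2},{"dp":[0,-0.004,-0.15],"dr":[0,0,0],"claw":-0.2},{"dp":[0,-0.004,-0.18],"dr":[0,0,0],"claw":-0.2},{"dp":[0,-0.004,-0.2],"dr":[0,0,0],"claw":-0.2},{"dp":[0,-0.004,-0.21],"dr":[0,0,0],"claw":-0.2},{"dp":[0,-0.004,-0.218],"dr":[0,0,0],"claw":-0.2},{"dp":[0,-0.004,-0.218],"dr":[0,0,0],"claw":-0.2}]'

```text
t: 19.93
tool_pos: [0.5286, 0.0394, 0.2111]
tool_rot: [0.0, 0.804, 0.594, 0.0]
contact_force: [-0.4, 0.1, 1.6]
gripper_width: 0.599
finger_force: 0.0
```

>>> drive_tool --commands '[{"dp":[0,0,-0.001],"dr":[0,0,0],"claw":1},{"dp":[0,0,-0.001],"dr":[0,0,0],"claw":1},{"dp":[0,0,-0.001],"dr":[0,0,0],"claw":1},{"dp":[0,0,-0.001],"dr":[0,0,0],"claw":1},{"dp":[0,0,-0.001],"dr":[0,0,0],"claw":1},{"dp":[0,0,-0.001],"dr":[0,0,0],"claw":1}]'

```text
t: 20.43
tool_pos: [0.5286, 0.0394, 0.2113]
tool_rot: [0.0, 0.804, 0.594, 0.001]
contact_force: [-0.8, 0.8, 6.6]
gripper_width: 0.403
finger_force: 30.0
```

>>> drive_tool --commands '[{"dp":[0,0,0.02],"dr":[0,0,0],"claw":1},{"dp":[0,0,0.06],"dr":[0,0,0],"claw":1},{"dp":[0,0,0.12],"dr":[0,0,0],"claw":1},{"dp":[0,0,0.14],"dr":[0,0,0],"claw":1},{"dp":[0,0,0.14],"dr":[0,0,0],"claw":1}]'

```text
t: 20.85
tool_pos: [0.5292, 0.0394, 0.2832]
tool_rot: [0.002, 0.804, 0.594, 0.003]
contact_force: [-0.3, 0.2, -2.3]
gripper_width: 0.404
finger_force: 30.0
```

>>> drive_tool --commands '[{"dp":[-0.074,-0.56,0],"dr":[0,0,0],"claw":1},{"dp":[-0.074,-0.56,0],"dr":[0,0,0],"claw":1},{"dp":[-0.074,-0.56,0],"dr":[0,0,0],"claw":1},{"dp":[-0.074,-0.56,0],"dr":[0,0,0],"claw":1},{"dp":[-0.074,-0.56,0],"dr":[0,0,0],"claw":1},{"dp":[-0.074,-0.56,0],"dr":[0,0,0],"claw":1},{"dp":[-0.074,-0.56,0],"dr":[0,0,0],"claw":1},{"dp":[-0.074,-0.56,0],"dr":[0,0,0],"claw":1}]'

```text
t: 21.52
tool_pos: [0.4903, -0.2456, 0.279]
tool_rot: [0.001, 0.806, 0.592, -0.001]
contact_force: [0.9, 0.1, -0.8]
gripper_width: 0.404
finger_force: 30.0
```

Run:
```python
from h import *
s=readout.sense();print(s['tool_pos'],s['gripper_width'],s['finger_force'],s['contact_force'])
c=cap('side');t=cap('top')
A=cv2.resize(c['color'][80:230,160:360],(400,300),interpolation=cv2.INTER_CUBIC);B=cv2.resize(t['color'][130:280,230:430],(400,300))
save(cv2.convertScaleAbs(np.hstack([A,B]),alpha=1.4),'t1.png')
```

```text
[ 0.49029528 -0.24557153  0.27899384] 0.40405984021393465 29.998735198751092 [ 0.92538918  0.11461954 -0.76719996]
```

View pics/t1.png

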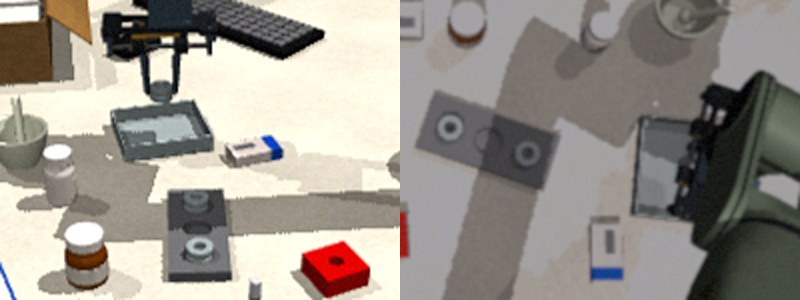

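The side crop shows die 2 held level over the tray at (160,90), with the middle pocket empty and the others full. I'm lowering it.

>>> drive_tool --commands '[{"dp":[0,0,-0.05],"dr":[0,0,0],"claw":1},{"dp":[0,0,-0.1],"dr":[0,0,0],"claw":1},{"dp":[0,0,-0.115],"dr":[0,0,0],"claw":1},{"dp":[0,0,-0.125],"dr":[0,0,0],"claw":1},{"dp":[0,0,-0.13],"dr":[0,0,0],"claw":1},{"dp":[0,0,-0.13],"dr":[0,0,0],"claw":1},{"dp":[0,0,-0.13],"dr":[0,0,0],"claw":1}]'

```text
t: 22.2
tool_pos: [0.4918, -0.2404, 0.2163]
tool_rot: [0.001, 0.804, 0.594, 0.0]
contact_force: [0.1, -0.2, -1.6]
gripper_width: 0.404
finger_force: 30.0
```

>>> drive_tool --commands '[{"dp":[0,0,-0.003],"dr":[0,0,0],"claw":1},{"dp":[0,0,-0.006],"dr":[0,0,0],"claw":1},{"dp":[0,0,-0.009],"dr":[0,0,0],"claw":1},{"dp":[0,0,-0.012],"dr":[0,0,0],"claw":1},{"dp":[0,0,-0.012],"dr":[0,0,0],"claw":1},{"dp":[0,0,-0.012],"dr":[0,0,0],"claw":1}]'

```text
t: 22.7
tool_pos: [0.4913, -0.2407, 0.2094]
tool_rot: [-0.0, 0.804, 0.594, 0.0]
contact_force: [0.2, 0.1, -1.5]
gripper_width: 0.402
finger_force: 30.0
```

>>> drive_tool --commands '[{"dp":[0,0,-0.001],"dr":[0,0,0],"claw":1},{"dp":[0,0,-0.002],"dr":[0,0,0],"claw":1},{"dp":[0,0,-0.002],"dr":[0,0,0],"claw":1}]'

```text
t: 22.95
tool_pos: [0.4913, -0.2407, 0.2093]
tool_rot: [0.0, 0.804, 0.594, 0.0]
contact_force: [-1.8, 0.6, 5.8]
gripper_width: 0.4
finger_force: 30.0
```

On the floor (5.8 N at the predicted height). I'm releasing and backing off.

>>> drive_tool --commands '[{"dp":[0,0,0.001],"dr":[0,0,0],"claw":-0.3},{"dp":[0,0,0.001],"dr":[0,0,0],"claw":-0.3},{"dp":[0,0,0.001],"dr":[0,0,0],"claw":-0.3},{"dp":[0,0,0.001],"dr":[0,0,0],"claw":-0.3},{"dp":[0,0,0.001],"dr":[0,0,0],"claw":-0.3},{"dp":[0,0,0.001],"dr":[0,0,0],"claw":-0.3}]'

```text
t: 23.45
tool_pos: [0.4913, -0.2406, 0.2088]
tool_rot: [-0.0, 0.804, 0.594, -0.0]
contact_force: [0.2, 0.8, -0.2]
gripper_width: 0.649
finger_force: 0.0
```

>>> drive_tool --commands '[{"dp":[0,0,0.04],"dr":[0,0,0],"claw":-0.3},{"dp":[0,0,0.1],"dr":[0,0,0],"claw":-0.3},{"dp":[0,0,0.18],"dr":[0,0,0],"claw":-0.3},{"dp":[0,0,0.24],"dr":[0,0,0],"claw":-0.3},{"dp":[0,0,0.24],"dr":[0,0,0],"claw":-0.3},{"dp":[0,0,0.24],"dr":[0,0,0],"claw":-0.3},{"dp":[0,0,0.24],"dr":[0,0,0],"claw":-0.3}]'

```text
t: 24.03
tool_pos: [0.4909, -0.2404, 0.3283]
tool_rot: [-0.001, 0.804, 0.594, -0.0]
contact_force: [-0.3, -0.3, 0.3]
gripper_width: 0.65
finger_force: 0.0
```

Run:
```python
from h import *
s=readout.sense();print(s['t'],s['tool_pos'],s['gripper_width'],s['finger_force'])
c=cap('side');h,w=c['depth'].shape;u,v=np.meshgrid(np.arange(w),np.arange(h));K=c['mtx'];d=c['depth']
p=np.stack([(u-K[0,2])/K[0,0]*d,(v-K[1,2])/K[1,1]*d,d],-1)@c['pose'][:3,:3].T+c['pose'][:3,3]
for n,x,y,lo,hi in(('die2',.491,-.241,.023,.034),('die1',.546,.097,.024,.036),('die3',.5105,-.018,.024,.036),('gauge top',.5395,.277,.1,.125)):
    m=(np.hypot(p[...,0]-x,p[...,1]-y)<.028)&(p[...,2]>lo)&(p[...,2]<hi)&(d>0);q=p[m]
    A=np.c_[q[:,:2]-q[:,:2].mean(0),np.ones(len(q))];f=np.linalg.lstsq(A,q[:,2],rcond=None)[0]
    print(n,m.sum(),q.mean(0).round(4),'slope',f[:2].round(3))
```

```text
24.0333 [ 0.4909045  -0.24041189  0.3282819 ] 0.6498129756409231 0.0
die2 61 [ 0.4932 -0.2386  0.0273] slope [0.026 0.03 ]
die1 102 [0.5466 0.0988 0.0291] slope [-0.013 -0.027]
die3 85 [ 0.5112 -0.0159  0.0292] slope [-0.017 -0.014]
gauge top 37 [0.5412 0.2792 0.1073] slope [-0.113 -0.498]
```

Die 2 lies flat at the expected height (top at about 28 mm), the good dies are unmoved and the gauge is seated. Handing in.

```bash
python3 -c "
from rig import ticket
print(ticket.hand_in())"
```

```text
the job is handed in; nothing more can be done
None
```

The job is handed in (no verdict came back): the left and right dies took the gauge to its collar and stay in their nests, the middle die is narrow and lies flat in the steel reject tray, and the gauge is back home in its stand.

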